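# Seat the clipped-corner lino block in the cutting jig

## Task

Take the lino block with one clipped corner out of the wooden rack, lay it flat on the bare bench with its grey lino side up and let go of it. Then take it again by its long sides and seat it in the plywood cutting jig, lino up and clipped corner at the jig's angled guide: square end in first under the steel toe, then press the other end down past the sprung catch until the block lies fully home, flat and square, and leave it there. Leave the other blocks in the rack and the other things on the bench where they are.

Things in the scene. Friction and masses are not known exactly. Their poses are not given: they have to be found in the camera images.
- block: The block to seat: wood, 100 long x 56 wide x 22 mm thick, 85-170 g, one corner cut off at 45 deg. Starts upright in one of the rack's 3 slots on its uncut long edge, clipped corner up. Origin: middle of that edge's face. x: out of the lino side (thickness -11 to +11 mm); y: along the length to the clipped end (-50 to +50); z: across the width (0 at the uncut edge, 56 at the edge with the clip)
- block_mid (a point): Centre of the block, 28 mm up its width, axes as the block's. The lino is a 3 mm grey sheet on the +x side, bare wood at x = -11 is the back. Stood on its long edge and leaned more than 22 deg towards its back, it falls on its back, lino up
- block_clip_end (a point): Point on the lino surface at the clipped end, 50 mm along the length from the block's centre. The cut takes 18 mm off both edges, from (y, z) = (32, 56) to (50, 38) mm in the block's frame
- block_toe_end (a point): Point on the lino surface, mid-width, at the block's square end (body y = -50 mm), the end that goes under the toe
- rack: Fixed plywood rack, base 200 x 140 x 8 mm, origin at the centre of its underside. Three slots along its y axis at x = -62, 0, +62 mm, each between two wooden rails 25.6 mm apart, tops 34 mm above the bench. Blocks stand on the base, tops 58 or 64 mm above the bench, lino towards the rack's +x
- seat (a point): Centre of the jig's pocket floor = top of a fixed plywood plate 190 x 120 x 12 mm on the bench. x: from toe end to catch end, z up. Seated, the block's centre is 11 mm above this point, block y along x, lino up, block z along y. End stop at x = -50 mm, 10 mm high. Side guides at y = +/-29.7 mm, 7 mm thick, 12 mm high: both sides x -50 to -24, and only -y side x 24 to 46. Between, open for fingers
- toe (a point): Middle of the lower front edge of the steel toe's lip, which overhangs the pocket by 7 mm (x = -43 mm from seat), 28 mm above the pocket floor, 40 mm wide in y, 5 mm thick. Above the stop, under the lip, it is open back to x = -58 mm, so the block's end can go in tilted (about 15 deg, far end raised) and then be lowered
- angled_guide (a point): Middle of the clipped corner's edge when seated, on the pocket floor (41, 19 mm from seat). The 45 degree guide, 12 mm high, stands 2 mm outside it, so the block fits only one way round
- catch (a joint): Sprung steel catch at the free end, slides along jig +x, 0 to 0.007 m, 3.6 N + 0.6 N/mm. Steep plate (y -22 to 2 mm from seat), nose at x = 47, 7 mm above the floor, sloping up and out to x = 54, 21 mm up. Block's free end rests on it about 13 mm high; its weight is not enough: press that end down (8-20 N), catch gives 3 mm. Its housing: x 68 to 90, 14 mm high
- longblock: square-cornered block 125 x 50 x 22 mm in the rack, to be left there
- shortblock: square-cornered block 75 x 56 x 22 mm in the rack, to be left there
- tape: roll of brown tape, 84 mm across, 45 mm high, bystander
- weight: iron weight of I section, 50 x 130 x 62 mm, bystander
- jar: jar 60 mm across, 70 mm high, bystander
- tub: blue tub 90 mm across, 50 mm high, bystander
- brayer: ink roller 90 mm wide with wooden handle, about 190 mm long, origin under the roller, bystander
- knife: spatula lying flat, bystander
Mind the look-alikes: they are no part of the job. Leave any green or pink look-alike of the block alone.

How it is judged:
On the way:
1. the block lies flat on the bench, lino up, away from the jig, at rest and let go (angle between block's own x axis and vertical below 0.06 rad and height (world z) of block_clip_end above 0.018 m and height (world z) of block_mid between 0.008 and 0.014 m and contact force between the fingers and block below 0.1 N and linear speed of block below 0.02 m/s and horizontal distance between block_mid and seat above 0.11 m), for 0.2 s.
At the end, for the whole second after the job is handed in: the block lies in the jig's pocket lino side up, clipped corner at the angled guide, its centre within 3 mm of the seated place sideways and 2.5 mm in height, level within 2 degrees and square within 2.5 degrees, at rest and released (x of block_mid in the frame of seat between -0.003 and 0.003 m and y of block_mid in the frame of seat between -0.003 and 0.003 m and z of block_mid in the frame of seat between 0.0085 and 0.0135 m and angle between block's own x axis and vertical below 0.035 rad and angle between the y axis of block and the x axis of seat, either way round below 0.045 rad and x of block_clip_end in the frame of seat above 0.04 m and z of block_clip_end in the frame of seat above 0.018 m and linear speed of block below 0.02 m/s and contact force between the fingers and block below 0.1 N); the robot touches nothing.
It fails at once if one of the other blocks in the rack is disturbed (moved more than 25 mm) (distance of any of longblock, shortblock from where it was at the start of the episode above 0.025 m).
It fails at once if another thing on the bench is disturbed (moved more than 30 mm) (distance of any of tape, weight, jar, tub, brayer, knife from where it was at the start of the episode above 0.03 m).
It also fails if it takes over 72 s, if anything falls off the work surface, if the arm or the gripper's body presses on something with over 40 N, if the wrist force passes 120 N, or if a joint passes its speed limit or range.

## Robot

A 6-joint arm with a two-finger parallel gripper is mounted at the origin on the work surface. World frame = base frame: x ahead of the robot, y to its left, z up, the work surface at z = 0. Lengths are in m, angles in rad, forces in N, time in s.
With the tool pointing down it reaches from about 0.2 to 0.875 m from the base axis. Payload 3.4 kg.
Tool frame: the origin (TCP) lies between the finger pads; the fingertips stand 17 mm ahead of it and the grasp point (between the pads) lies 2 mm behind it; z points along the fingers, y is the line along which they close (so a half turn about z gives the same grasp; the last joint's range is limited). The gripper opens to 94 mm and grips with 3 to 60 N. Pads are 16 mm wide; open, the fingers measure 119 mm over their backs; the gripper's body (75 mm by 177 mm) begins 78 mm behind the grasp point.
Start: joints at [-1.23, 0.276, 1.505, -0, 1.361, -0.121], TCP at [0.256, -0.515, 0.222] pointing down, gripper open.
Joint ranges: [-2.89, 2.89], [-0.75, 2.08], [0.22, 2.7], [-1.18, 4.32], [0.11, 2.71], [-2.7, 2.7]. Speed limits (rad/s): [2.57, 2.57, 3.14, 3.14, 3.14, 3.14].

## Interface

Orientations are given as a unit quaternion [x, y, z, w].
In Python, from station import arm gives the robot as it stands.
- The arm moves only by the tool carry_out, never from a script. Its argument "targets" is a list of rows, each a list of 2 entries, a list of its own where there are three numbers: the shift along the tool's x, y, z in mm, then the turn, a rotation vector about the tool's x, y, z in degrees. In form: [[[tx, ty, tz], [wx, wy, wz]], ...]. A call has 1 to 20 rows; each row shifts and turns the commanded pose from where the row before left it, along the tool's axes as they then stand; what a row does not reach is not made up. A row lasts 1/12 s, in which the tool goes at most 41.7 mm and 7.16 degrees, less where a joint would pass 70% of its speed; a pose out of reach is approached as far as the arm can. A call with a gripper value outside its range is refused whole. "claw" is the closure, from 0 (fully open) to 1 (shut), set as the call begins (left out, the last holds). The fingers move at their own pace and stop on an object; "squeeze" is the grip in N (left out, the last holds). Time passes only in rows, so rows that do not move let the fingers close. It gives the time, the measured TCP pose, the force, the opening and the grip force at its end, in the units of the state.
- arm.get_obs(): the state, without advancing time (a new reading comes with each control period).
- arm.camera(name): name is "scene" or "side" or "wrist"; returns (picture, depth): 420x560x3 uint8, red, green, blue; 420x560 float32, m along the optical axis (not along the pixel's ray), 0 where there is no reading.
- arm.camera_info(name): a dict with "fx", "fy", "cx", "cy" (pixels), "D" ([k1, k2, p1, p2, k3] as OpenCV has them; the pictures are not rectified), "world_to_cam" (4x4, takes a point from world to camera coordinates). Camera axes: x right, y down, z forward; pixel columns grow to the right and rows downward; lengths in m; the calibration is good to about 2 mm. A picture is of the moment at which its call begins: read the wrist's pose just before it. camera_info takes no time and is no camera call; for the wrist camera it gives the pose at the moment of the call.
- arm.job_done(): hands the job in; it is judged then, once.
The state is a dict: "time": time; "joints": joint angles; "dq": joint speeds; "joint_efforts": joint torques, N m; "tool_pos": TCP position; "ee_rot": TCP orientation; "ft_force": force on the tool from outside, world axes, zero at the start; "moment": the same for the moment, N m; "opening": finger opening in m; "gripper_force": force on a finger pad.
Only numpy, scipy, OpenCV 4.12 (cv2) and the standard library are available. Lean on these libraries where they do the work, as an engineer would, in place of code of your own. Each camera call takes 0.05 s, during which the arm holds its last target. There are 200 camera calls.

## Working session

There is one attempt and no reset: what is moved stays moved. The work goes in short steps, Python scripts to look and compute and a tool call to move; the robot and the scene stay as the last step left them, time stands still between calls to the robot, and variables do not carry over. Pictures are saved under pics/ and viewed, at most 12 in all, crops included, and the job is handed in when it is done.

Besides the shell and the picture viewer there is one more tool, called after "Request:" as name(argument=value, ...), one argument or row to a line, values as JSON. carry_out: Moves the arm, as the interface text tells. Its arguments: {"type":"object","properties":{"targets":{"type":"array"},"claw":{"type":"number"},"squeeze":{"type":"number"}},"required":["targets"]}

```bash
ls; mkdir -p pics; cat > h.py <<'E'
import numpy as np, cv2
from scipy.spatial.transform import Rotation as R
from station import arm
def shot(n,tag):
    i=arm.camera_info(n); p,d=arm.camera(n)
    np.savez(f'{tag}.npz',p=p,d=d,T=i['world_to_cam'],K=[[i['fx'],0,i['cx']],[0,i['fy'],i['cy']],[0,0,1]],D=i['D'])
    cv2.imwrite(f'pics/{tag}.png',p[:,:,::-1]); return p,d
def load(tag): return np.load(f'{tag}.npz')
def cloud(tag):
    z=load(tag); d=z['d']; h,w=d.shape
    v,u=np.mgrid[:h,:w]; n=cv2.undistortPoints(np.stack([u,v],-1).reshape(-1,1,2).astype(float),np.array(z['K']),np.array(z['D'])).reshape(h,w,2)
    c=np.dstack([n*d[...,None],d]); Ti=np.linalg.inv(z['T']); W=c@Ti[:3,:3].T+Ti[:3,3]; W[d==0]=np.nan
    return W
def onplane(tag,uv,zz):
    z=load(tag); n=cv2.undistortPoints(np.array(uv,float).reshape(-1,1,2),np.array(z['K']),np.array(z['D'])).reshape(-1,2)
    Ti=np.linalg.inv(z['T']); r=np.c_[n,np.ones(len(n))]@Ti[:3,:3].T; o=Ti[:3,3]
    return o+r*((zz-o[2])/r[:,2])[:,None]
E
python3 - <<'E'
from h import *
for n in ("scene","side"): shot(n,n+"0")
import cv2
a=cv2.imread('pics/scene0.png');b=cv2.imread('pics/side0.png')
for n in ("scene","side"):
  i=arm.camera_info(n); print(n,np.linalg.inv(i['world_to_cam']).round(2).tolist())
o=arm.get_obs();print({k:np.round(v,3).tolist() for k,v in o.items()})
E
```

```text
pics
scene [[0.72, 0.6, -0.34, 0.92], [0.69, -0.63, 0.36, -0.43], [0.0, -0.5, -0.87, 1.06], [0.0, 0.0, 0.0, 1.0]]
side [[-0.93, -0.23, 0.27, 0.11], [-0.36, 0.58, -0.73, 1.14], [0.01, -0.78, -0.63, 1.02], [0.0, 0.0, 0.0, 1.0]]
{'time': 0.1, 'joints': [-1.23, 0.277, 1.506, -0.0, 1.361, -0.121], 'dq': [-0.001, -0.003, -0.004, 0.0, -0.001, 0.001], 'joint_efforts': [0.001, -40.546, -23.778, 0.07, 0.03, -0.0], 'tool_pos': [0.256, -0.514, 0.222], 'ee_rot': [0.973, 0.229, -0.0, -0.001], 'ft_force': [-0.06, 0.301, -0.249], 'moment': [-0.023, -0.0, 0.039], 'gripper_force': 0.0, 'opening': 0.094}
```

View pics/scene0.png

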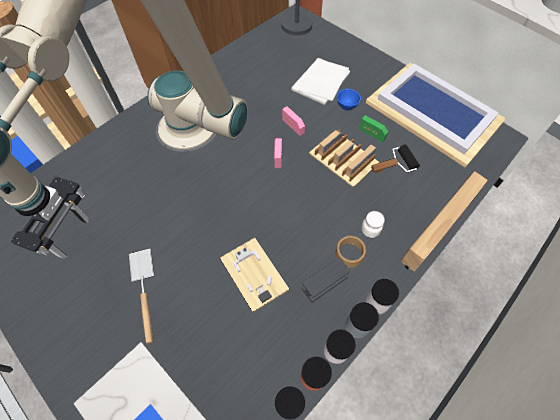

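View pics/side0.png

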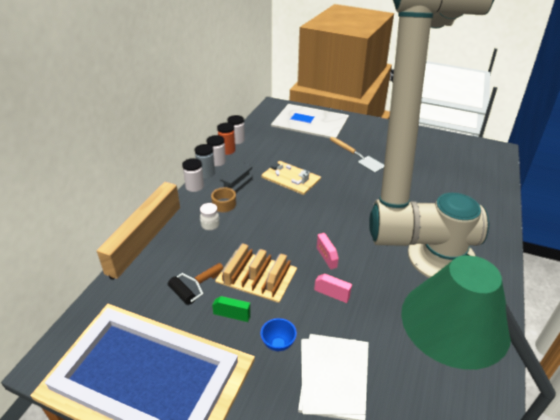

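The scene view shows the rack at (345,157) with three blocks, the jig at (254,272), and green and pink decoys at (374,127), (293,120) and (278,152). In the side view the rack is at (257,270) and the jig at (292,177). Next I'll enlarge the rack and jig.

```bash
python3 - <<'E'
from h import *
a=cv2.imread('pics/scene0.png');b=cv2.imread('pics/side0.png')
f=lambda im,u,v,w,h:cv2.resize(im[v:v+h,u:u+w],(400,300),interpolation=cv2.INTER_CUBIC)
r1=f(a,300,120,100,75); r2=f(b,205,230,107,80); r3=f(a,205,230,100,75); r4=f(b,250,150,80,60)
cv2.imwrite('pics/crop0.png',np.vstack([np.hstack([r1,r2]),np.hstack([r3,r4])]))
W=cloud('scene0')
for uv in [(345,157),(328,142),(340,152),(356,162),(254,272),(235,290)]: print(uv,W[uv[1],uv[0]].round(3))
E
```

```text
(345, 157) [0.525 0.268 0.036]
(328, 142) [0.456 0.257 0.065]
(340, 152) [0.512 0.251 0.067]
(356, 162) [0.572 0.263 0.056]
(254, 272) [ 0.589 -0.219  0.012]
(235, 290) [ 0.584 -0.292 -0.002]
```

View pics/crop0.png

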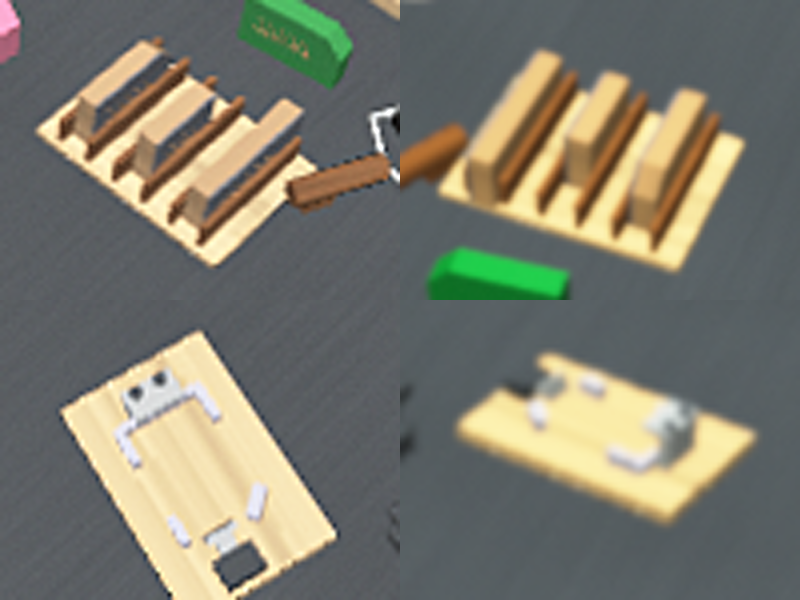

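```bash
cat >> h.py <<'E'
def pose():
    o=arm.get_obs(); return np.array(o['tool_pos']),R.from_quat(o['ee_rot'])
def plan(p1,R1,p0=None,R0=None,n=None,step=38,ang=6.8):
    if p0 is None: p0,R0=pose()
    p1=np.array(p1); rel=(R0.inv()*R1).as_rotvec(degrees=True)
    n=n or int(max(1,np.ceil(np.linalg.norm(p1-p0)*1000/step),np.ceil(np.linalg.norm(rel)/ang)))
    dR=R.from_rotvec(rel/n,degrees=True); Rc=R0; dp=(p1-p0)*1000/n; rows=[]
    for k in range(n):
        rows.append([Rc.inv().apply(dp).round(1).tolist(),(rel/n).round(2).tolist()]); Rc=Rc*dR
    print(n,str(rows).replace(' ','')); return p1,R1
def down(yaw): # tool x axis heading yaw deg, z down
    return R.from_euler('z',yaw,degrees=True)*R.from_euler('x',180,degrees=True)
E
python3 - <<'E'
from h import *
print(onplane('scene0',[(309.25,152.5),(353.2,186.5),(380,162.5)],.008).round(4).tolist())
print('jig corners',onplane('scene0',[(205+.25*u,230+.25*v) for u,v in [(200,331),(62,410),(337,535)]],.012).round(4).tolist())
i=arm.camera_info('wrist');p,r=pose()
Tt=np.eye(4);Tt[:3,:3]=r.as_matrix();Tt[:3,3]=p
print((np.linalg.inv(Tt)@np.linalg.inv(i['world_to_cam'])).round(3), i['fx'])
W=cloud('scene0'); m=(W[...,2]>.052)&(W[...,2]<.075)&(W[...,0]>.38)&(W[...,0]<.65)&(W[...,1]>.15)&(W[...,1]<.36)
n,l,s,c=cv2.connectedComponentsWithStats(m.astype(np.uint8))
for k in range(1,n):
    if s[k,4]>25:
        q=W[l==k][:,:2]; e,V=np.linalg.eigh(np.cov(q.T)); t=(q-q.mean(0))@V[:,1]
        print(s[k],q.mean(0).round(3),V[:,1].round(3),np.ptp(t).round(3),np.median(W[l==k][:,2]).round(3))
E
```

```text
[[0.4124, 0.2157, 0.008], [0.6109, 0.2116, 0.008], [0.6164, 0.3526, 0.008]]
jig corners [[0.6759, -0.2992, 0.012], [0.6475, -0.401, 0.012], [0.8355, -0.3306, 0.012]]
[[ 0.    -0.959 -0.283  0.083]
 [ 1.     0.     0.001 -0.   ]
 [-0.    -0.283  0.959 -0.161]
 [ 0.     0.     0.     1.   ]] 317.4606373974018
[320 130  22  19 172] [0.451 0.274] [0.023 1.   ] 0.094 0.064
[335 140  19  19 153] [0.513 0.272] [-0.033  0.999] 0.076 0.064
[348 145  28  26 224] [0.573 0.29 ] [-0.004  1.   ] 0.126 0.058
```

```bash
python3 - <<'E'
from h import *
print('jig corners',onplane('scene0',[(205+.25*u,230+.25*(v-300)) for u,v in [(200,331),(62,410),(337,535)]],.012).round(4).tolist())
print('toe,catchhousing',onplane('scene0',[(205+.25*u,230+.25*(v-300)) for u,v in [(150,390),(240,563)]],.02).round(3).tolist())
print('pinks',onplane('scene0',[(293,120),(278,152),(350,250),(325,285)],.02).round(3).tolist())
plan([.43,.262,.28],down(0))
E
```

```text
jig corners [[0.5125, -0.1413, 0.012], [0.4852, -0.2566, 0.012], [0.6969, -0.1848, 0.012]]
toe,catchhousing [[0.523, -0.202, 0.02], [0.664, -0.248, 0.02]]
pinks [[0.276, 0.278, 0.02], [0.339, 0.136, 0.02], [0.748, 0.023, 0.02], [0.764, -0.109, 0.02]]
21 [[[23.9,-29.4,-2.7],[-0.0,0.0,1.26]],[[23.2,-29.9,-2.7],[-0.0,0.0,1.26]],[[22.6,-30.4,-2.7],[-0.0,0.0,1.26]],[[21.9,-30.9,-2.7],[-0.0,0.0,1.26]],[[21.2,-31.4,-2.7],[-0.0,0.0,1.26]],[[20.5,-31.9,-2.7],[-0.0,0.0,1.26]],[[19.8,-32.3,-2.7],[-0.0,0.0,1.26]],[[19.1,-32.7,-2.7],[-0.0,0.0,1.26]],[[18.4,-33.1,-2.7],[-0.0,0.0,1.26]],[[17.6,-33.5,-2.7],[-0.0,0.0,1.26]],[[16.9,-33.9,-2.7],[-0.0,0.0,1.26]],[[16.1,-34.3,-2.7],[-0.0,0.0,1.26]],[[15.4,-34.6,-2.8],[-0.0,0.0,1.26]],[[14.6,-34.9,-2.8],[-0.0,0.0,1.26]],[[13.9,-35.3,-2.8],[-0.0,0.0,1.26]],[[13.1,-35.6,-2.8],[-0.0,0.0,1.26]],[[12.3,-35.8,-2.8],[-0.0,0.0,1.26]],[[11.5,-36.1,-2.8],[-0.0,0.0,1.26]],[[10.7,-36.3,-2.8],[-0.0,0.0,1.26]],[[9.9,-36.6,-2.8],[-0.0,0.0,1.26]],[[9.1,-36.8,-2.8],[-0.0,0.0,1.26]]]
```

Request:
carry_out(
  targets=[
    [[27.4,-31.3,-1.4],[0,0,0]],
    [[27.4,-31.3,-1.4],[0,0,0]],
    [[27.4,-31.3,-1.4],[0,0,0]],
    [[27.4,-31.3,-1.4],[0,0,0]],
    [[27.4,-31.3,-1.4],[0,0,0]],
    [[27.4,-31.3,-1.4],[0,0,0]],
    [[27.4,-31.3,-1.4],[0,0,0]],
    [[27.4,-31.3,-1.4],[0,0,0]],
    [[27.4,-31.3,-1.4],[0,0,0]],
    [[27.4,-31.3,-1.4],[0,0,0]],
    [[27.4,-31.3,-1.4],[0,0,0]],
    [[27.4,-31.3,-1.4],[0,0,0]],
    [[27.4,-31.3,-1.4],[0,0,0]],
    [[27.4,-31.3,-1.4],[0,0,0]],
    [[27.4,-31.3,-1.4],[0,0,0]],
    [[27.4,-31.3,-1.4],[0,0,0]],
    [[27.4,-31.3,-1.4],[0,0,0]],
    [[27.4,-31.3,-1.4],[0,0,0]],
    [[27.4,-31.3,-1.4],[0,0,0]],
    [[27.4,-31.3,-1.4],[0,0,0]],
  ],
  claw=0.56,
)

```text
time: 1.77
tool_pos: [0.4676, 0.292, 0.2501]
ee_rot: [0.973, 0.229, -0.0, 0.0]
ft_force: [0.2, -1.0, 0.2]
opening: 0.0411
gripper_force: 0.0
```

Request:
carry_out(
  targets=[
    [[0,0,0],[0,0,-6.35]],
    [[0,0,0],[0,0,-6.35]],
    [[0,0,0],[0,0,-6.35]],
    [[0,0,0],[0,0,-6.35]],
    [[0,0,0],[0,0,-6.35]],
    [[0,0,0],[0,0,-6.35]],
    [[0,0,0],[0,0,-6.35]],
    [[0,0,0],[0,0,-6.35]],
    [[0,0,0],[0,0,-6.35]],
    [[0,0,0],[0,0,-6.35]],
    [[0,0,0],[0,0,0]],
    [[0,0,0],[0,0,0]],
  ],
)

```text
time: 2.77
tool_pos: [0.4677, 0.2897, 0.2501]
ee_rot: [0.708, 0.706, -0.0, -0.0]
ft_force: [-1.1, -1.1, -0.2]
opening: 0.0416
gripper_force: 0.0
```

```bash
python3 - <<'E'
from h import *
shot('wrist','w1'); p,r=pose(); print(p.round(4),r.as_matrix().round(3).tolist(), arm.get_obs()['opening'],arm.get_obs()['joints'])
W=cloud('w1'); m=(W[...,2]>.052)&(W[...,2]<.075)&(W[...,0]>.38)&(W[...,0]<.65)&(W[...,1]>.15)&(W[...,1]<.38)
n,l,s,c=cv2.connectedComponentsWithStats(m.astype(np.uint8))
for k in range(1,n):
    if s[k,4]>100:
        q=W[l==k][:,:2].astype(np.float32); print(s[k],cv2.minAreaRect(q),np.median(W[l==k][:,2]).round(4))
E
```

```text
[0.4677 0.2897 0.2502] [[0.003, 1.0, -0.0], [1.0, -0.003, -0.0], [-0.0, -0.0, -1.0]] 0.04122780396969296 [ 4.28188186e-01  2.24315634e-01  1.50772960e+00 -5.63738366e-05
  1.41009692e+00  4.31549113e-01]
[ 352  133   29  106 2079] ((0.5707300305366516, 0.29289257526397705), (0.12401501089334488, 0.022925149649381638), 89.04795837402344) 0.0564
[ 248  158   20   81 1581] ((0.44717904925346375, 0.28024572134017944), (0.0931866392493248, 0.02206169255077839), 89.284423828125) 0.0622
[ 301  170   23   65 1300] ((0.5091086030006409, 0.2761808931827545), (0.07512428611516953, 0.02222747728228569), 89.15930938720703) 0.0623
```

View pics/w1.png

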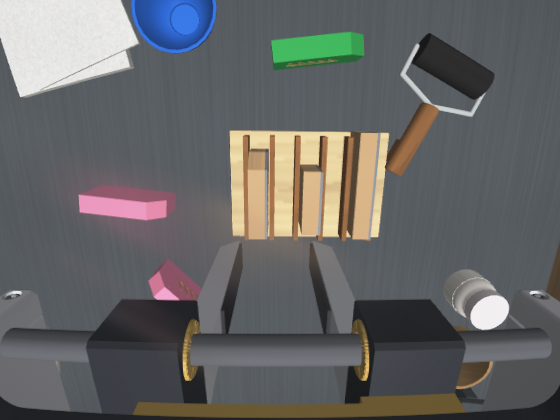

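Three blocks stand in the rack: left at (258,195), about 100 mm with a sloped clip at its upper end; middle at (311,200), 75 mm and square; right at (365,185), 125 mm and square. The left one is the target, since its length fits and the chamfer shows at row 150, with the grey lino on its right. This near view, with the earlier crop, confirms it.

Request:
carry_out(
  targets=[
    [[-4,-9,0],[0,0,0.5]],
    [[-4,-9.5,0],[0,0,0.5]],
    [[0,0,36],[0,0,0]],
    [[0,0,36],[0,0,0]],
    [[0,0,36],[0,0,0]],
    [[0,0,36],[0,0,0]],
    [[0,0,26],[0,0,0]],
    [[0,0,12],[0,0,0]],
    [[0,0,8],[0,0,0]],
    [[0,0,0],[0,0,0]],
    [[0,0,0],[0,0,0]],
  ],
)

```text
time: 3.73
tool_pos: [0.4493, 0.2819, 0.061]
ee_rot: [0.714, 0.7, 0.0, 0.0]
ft_force: [1.0, 0.7, 0.8]
opening: 0.0415
gripper_force: 0.0
```

Request:
carry_out(
  targets=[
    [[0,0,0],[0,0,0]],
    [[0,0,0],[0,0,0]],
    [[0,0,0],[0,0,0]],
    [[0,0,0],[0,0,0]],
    [[0,0,0],[0,0,0]],
    [[0,0,0],[0,0,0]],
    [[0,0,0],[0,0,0]],
  ],
  claw=1,
  squeeze=15,
)

```text
time: 4.32
tool_pos: [0.4489, 0.2821, 0.061]
ee_rot: [0.714, 0.701, -0.0, -0.0]
ft_force: [-2.6, 1.3, 6.0]
opening: 0.0221
gripper_force: 14.9
```

Request:
carry_out(
  targets=[
    [[0,0,-8],[0,0,0]],
    [[0,0,-20],[0,0,0]],
    [[0,0,-34],[0,0,0]],
    [[0,0,-30],[0,0,0]],
    [[-36,3,0],[0,0,0]],
    [[-36,3,0],[0,0,0]],
    [[-36,3,0],[0,0,0]],
    [[-36,3,0],[0,0,0]],
    [[-36,3,0],[0,0,0]],
    [[-36,3,0],[0,0,0]],
    [[-36,3,0],[0,0,0]],
    [[0,0,0],[-6.4,0,0]],
    [[0,0,0],[-6.4,0,0]],
    [[0,0,0],[-6.4,0,0]],
    [[0,0,0],[-6.4,0,0]],
    [[0,0,0],[-6.4,0,0]],
    [[0,0,0],[0,0,0]],
    [[0,0,0],[0,0,0]],
  ],
)

```text
time: 5.82
tool_pos: [0.4631, 0.0298, 0.1511]
ee_rot: [0.687, 0.674, 0.192, 0.195]
ft_force: [0.4, 0.1, -0.5]
opening: 0.0218
gripper_force: 15.0
```

```bash
python3 - <<'E'
from h import *
shot('side','s1'); shot('scene','c1')
a=cv2.imread('pics/scene0.png')
f=lambda n:cv2.imread(f'pics/{n}.png')
cv2.imwrite('pics/x1.png',np.hstack([cv2.resize(f('s1')[140:340,220:420],(400,400)),cv2.resize(f('c1')[80:280,180:380],(400,400))]))
p,r=pose(); print(p,r.as_matrix().round(3).tolist())
p1=p.copy(); p1[2]=.0515; plan(p1,r,n=4)
E
```

```text
[0.46869969 0.02908132 0.1545697 ] [[0.018, 0.847, 0.532], [1.0, -0.015, -0.01], [-0.001, 0.532, -0.847]]
4 [[[0.0,-13.7,21.8],[0.0,0.0,0.0]],[[0.0,-13.7,21.8],[0.0,0.0,0.0]],[[0.0,-13.7,21.8],[0.0,0.0,0.0]],[[0.0,-13.7,21.8],[0.0,0.0,0.0]]]
```

View pics/x1.png

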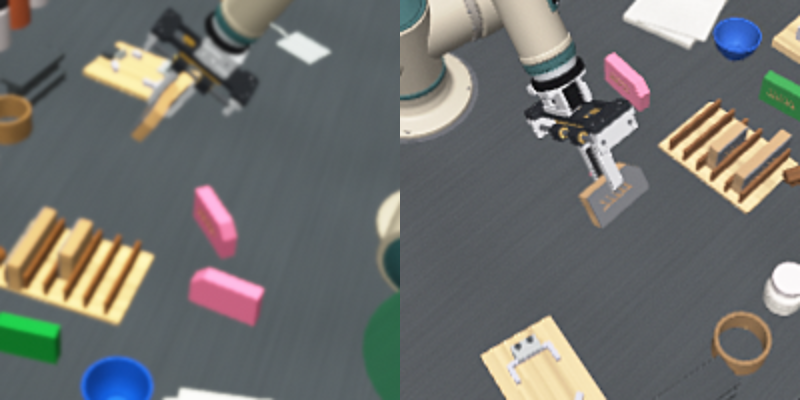

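The block is held, with the lino on the upper face and the clip visible at (640,175) in the right half. The other two blocks are undisturbed. Next I'll lower it and release.

Request:
carry_out(
  targets=[
    [[0,-16,25.4],[0,0,0]],
    [[0,-16,25.4],[0,0,0]],
    [[0,-13,20.7],[0,0,0]],
    [[0,-7,11.1],[0,0,0]],
    [[0,-2.6,4.2],[0,0,0]],
    [[0,0,0],[0,0,0]],
    [[0,0,0],[0,0,0]],
    [[0,0,0],[0,0,0]],
    [[0,0,0],[0,0,0]],
  ],
)

```text
time: 6.67
tool_pos: [0.4684, 0.0308, 0.0702]
ee_rot: [0.684, 0.675, 0.197, 0.193]
ft_force: [0.2, 0.0, -0.6]
opening: 0.0218
gripper_force: 15.0
```

Request:
carry_out(
  targets=[
    [[0,0,0],[0,0,0]],
    [[0,0,0],[0,0,0]],
    [[0,0,0],[0,0,0]],
  ],
  claw=0.3,
)

```text
time: 6.92
tool_pos: [0.4672, 0.0307, 0.0699]
ee_rot: [0.684, 0.675, 0.197, 0.193]
ft_force: [0.2, 0.4, 0.7]
opening: 0.0386
gripper_force: 0.0
```

Request:
carry_out(
  targets=[
    [[0,0,-20],[0,0,0]],
    [[0,0,-38],[0,0,0]],
    [[0,0,-38],[0,0,0]],
    [[0,0,-38],[0,0,0]],
    [[0,0,-38],[6.4,0,0]],
    [[0,0,-10],[6.4,0,0]],
    [[0,0,0],[6.4,0,0]],
    [[0,0,0],[6.4,0,0]],
    [[0,0,0],[6.4,0,0]],
    [[0,0,0],[0,0,0]],
    [[0,0,0],[0,0,0]],
    [[0,0,0],[0,0,0]],
  ],
  claw=0.1,
)

```text
time: 7.92
tool_pos: [0.3907, 0.0355, 0.1946]
ee_rot: [0.707, 0.707, 0.022, 0.006]
ft_force: [-0.6, 0.7, -0.9]
opening: 0.0844
gripper_force: 0.0
```

```bash
python3 - <<'E'
from h import *
shot('side','s2'); shot('scene','c2'); shot('wrist','w2')
f=lambda n:cv2.imread(f'pics/{n}.png')
cv2.imwrite('pics/x2.png',np.hstack([cv2.resize(f('w2'),(467,350)),cv2.resize(f('c2')[120:330,180:380],(333,350))]))
p,r=pose(); print(p,r.as_matrix().round(3).tolist())
for t in ('w2','c2'):
  W=cloud(t); m=(W[...,2]>.015)&(W[...,2]<.03)&(abs(W[...,0]-.47)<.12)&(abs(W[...,1]-.03)<.11)
  n,l,s,c=cv2.connectedComponentsWithStats(m.astype(np.uint8))
  for k in range(1,n):
    if s[k,4]>80: q=W[l==k].astype(np.float32); print(t,s[k],cv2.minAreaRect(q[:,:2].copy()),np.percentile(q[:,2],[5,50,95]).round(4))
E
```

```text
[0.39032533 0.03545977 0.19517293] [[-0.0, 0.999, 0.04], [1.0, -0.001, 0.023], [0.023, 0.04, -0.999]]
w2 [346 155  28  88 365] ((0.47918057441711426, 0.03497736528515816), (0.10110203921794891, 0.021569469943642616), 77.55229187011719) [0.0156 0.0225 0.0291]
```

View pics/x2.png

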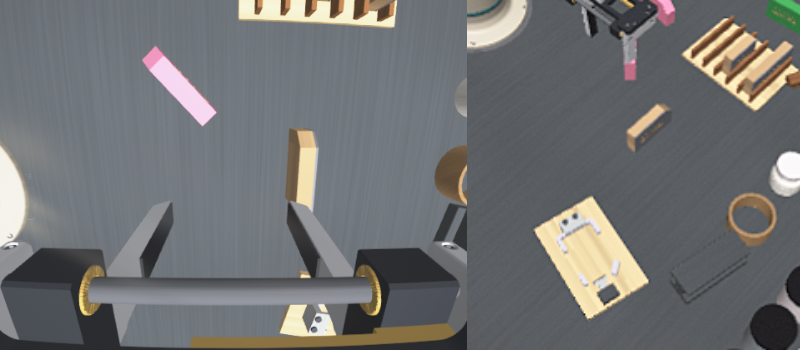

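The drop was early: the descent fell short by 18 mm, and the block now stands on a long edge at about (300,165) in the wrist half. I'll zoom in to see its orientation.

```bash
python3 - <<'E'
from h import *
f=lambda n:cv2.imread(f'pics/{n}.png')
a=f('c2')[170:225,262:317]; b=f('w2')[140:260,320:400]; c=f('s2')
W=cloud('s2'); 
z=load('s2'); uv,_=cv2.projectPoints(np.array([[.48,.035,.03]]),cv2.Rodrigues(z['T'][:3,:3])[0],z['T'][:3,3],z['K'],z['D']); u,v=uv.ravel().astype(int)
print(u,v)
c=c[v-25:v+25,u-25:u+25]
k=cv2.INTER_CUBIC
cv2.imwrite('pics/x3.png',np.hstack([cv2.resize(a,(300,300),interpolation=k),cv2.resize(b,(200,300),interpolation=k),cv2.resize(c,(300,300),interpolation=k)]))
W=cloud('w2'); m=(W[...,2]>.04)&(abs(W[...,0]-.47)<.06)&(abs(W[...,1]-.03)<.08)
n,l,s,cc=cv2.connectedComponentsWithStats(m.astype(np.uint8))
for k in range(1,n):
    if s[k,4]>80: q=W[l==k].astype(np.float32); print(s[k],cv2.minAreaRect(q[:,:2].copy()),np.percentile(q[:,2],[5,50,95]).round(4))
E
```

```text
293 219
[  344   160   216   260 26110] ((0.4551507532596588, 0.031048521399497986), (0.09696339815855026, 0.09059954434633255), 89.7052993774414) [0.0544 0.293  0.3092]
```

View pics/x3.png

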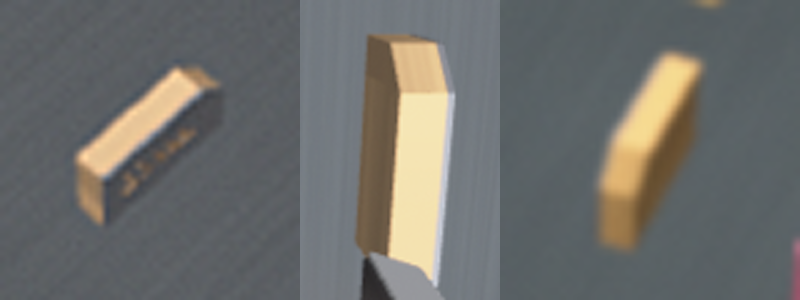

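It stands upright on its uncut edge, lino to +X, with the clip up at the +Y end. I'll get its top position and tip it over onto its back with closed fingers.

```bash
python3 - <<'E'
from h import *
for t in ('w2','c2'):
  W=cloud(t); m=(W[...,2]>.050)&(W[...,2]<.062)&(W[...,0]>.43)&(W[...,0]<.53)&(abs(W[...,1]-.03)<.08)
  q=W[m].astype(np.float32); print(t,len(q),cv2.minAreaRect(q[:,:2].copy()),q.min(0),q.max(0))
p,r=pose(); plan([.535,.025,.195],down(90))
E
```

```text
w2 1634 ((0.4895055890083313, 0.026017652824521065), (0.0873124971985817, 0.02202284149825573), 89.85961151123047) [ 0.47844672 -0.01766439  0.05003237] [0.50060076 0.06968595 0.05705217]
c2 185 ((0.49200189113616943, 0.026326846331357956), (0.08765260130167007, 0.023132028058171272), 89.68443298339844) [ 0.4802492  -0.01751261  0.05010154] [0.50354314 0.07019862 0.06039851]
4 [[[-2.6,36.1,1.4],[0.58,-0.33,-0.0]],[[-2.6,36.2,1.1],[0.58,-0.33,-0.0]],[[-2.6,36.2,0.7],[0.58,-0.33,-0.0]],[[-2.6,36.2,0.4],[0.58,-0.33,-0.0]]]
```

Request:
carry_out(
  targets=[
    [[-2.5,38,1],[0.58,-0.33,0]],
    [[-2.5,38,1],[0.58,-0.33,0]],
    [[-2.5,38,1],[0.58,-0.33,0]],
    [[-2.5,36,1],[0.58,-0.33,0]],
    [[0,0,0],[0,0,0]],
    [[0,0,30],[0,0,0]],
    [[0,0,36],[0,0,0]],
    [[0,0,36],[0,0,0]],
    [[0,0,26],[0,0,0]],
    [[0,0,10],[0,0,0]],
    [[0,0,0],[0,0,0]],
    [[0,0,0],[0,0,0]],
  ],
  claw=1,
)

```text
time: 9.07
tool_pos: [0.5421, 0.0253, 0.0579]
ee_rot: [0.707, 0.707, 0.0, 0.0]
ft_force: [-0.1, -0.0, -1.0]
opening: 0.0076
gripper_force: 0.0
```

Request:
carry_out(
  targets=[
    [[0,-12,0],[0,0,0]],
    [[0,-10,0],[0,0,0]],
    [[0,-6,0],[0,0,0]],
    [[0,-6,0],[0,0,0]],
    [[0,-6,0],[0,0,0]],
    [[0,-6,0],[0,0,0]],
    [[0,-6,0],[0,0,0]],
    [[0,-6,0],[0,0,0]],
    [[0,-4,0],[0,0,0]],
    [[0,0,0],[0,0,0]],
    [[0,0,0],[0,0,0]],
  ],
)

```text
time: 9.98
tool_pos: [0.4801, 0.0254, 0.057]
ee_rot: [0.707, 0.707, -0.0, -0.0]
ft_force: [1.3, 0.2, -0.1]
opening: 0.0006
gripper_force: 0.0
```

Request:
carry_out(
  targets=[
    [[0,0,-30],[0,0,0]],
    [[0,0,-38],[0,0,0]],
    [[0,0,-38],[0,0,0]],
    [[0,-20,-38],[0,0,0]],
    [[0,-20,-20],[0,0,0]],
    [[20,0,0],[0,0,0]],
    [[20,0,0],[0,0,0]],
    [[0,0,0],[0,0,0]],
    [[0,0,0],[0,0,0]],
    [[0,0,0],[0,0,0]],
  ],
  claw=0.1,
)

```text
time: 10.82
tool_pos: [0.441, 0.0649, 0.2196]
ee_rot: [0.707, 0.707, -0.001, -0.0]
ft_force: [0.4, -0.1, -0.1]
opening: 0.0637
gripper_force: 0.0
```

```bash
cat >> h.py <<'E'
def flat(t,c,lo=.014,hi=.034,rad=.1):
  W=cloud(t); m=(W[...,2]>lo)&(W[...,2]<hi)&(np.hypot(W[...,0]-c[0],W[...,1]-c[1])<rad)
  n,l,s,cc=cv2.connectedComponentsWithStats(m.astype(np.uint8))
  for k in range(1,n):
    if s[k,4]>80:
      q=W[l==k].astype(np.float32); print(t,s[k],'n',len(q),cv2.minAreaRect(q[:,:2].copy()),np.percentile(q[:,2],[5,50,95]).round(4))
E
python3 - <<'E'
from h import *
shot('scene','c3'); shot('wrist','w3')
f=lambda n:cv2.imread(f'pics/{n}.png')
p,r=pose(); print(p,r.as_matrix().round(3).tolist())
for t in ('w3','c3'): flat(t,(.46,.03))
cv2.imwrite('pics/x4.png',np.hstack([cv2.resize(f('w3'),(467,350)),cv2.resize(f('c3')[120:330,180:380],(333,350))]))
E
```

```text
[0.44094325 0.06470035 0.21943813] [[0.0, 1.0, -0.002], [1.0, -0.0, -0.0], [-0.0, -0.002, -1.0]]
w3 [ 260  174   49   81 3694] n 3694 ((0.45039600133895874, 0.0327177420258522), (0.10119672119617462, 0.05590430647134781), 89.35540771484375) [0.0192 0.0204 0.0217]
c3 [264 179  34  27 484] n 484 ((0.45274636149406433, 0.032412394881248474), (0.10214994102716446, 0.058280013501644135), 89.3491439819336) [0.0172 0.0217 0.0252]
```

View pics/x4.png

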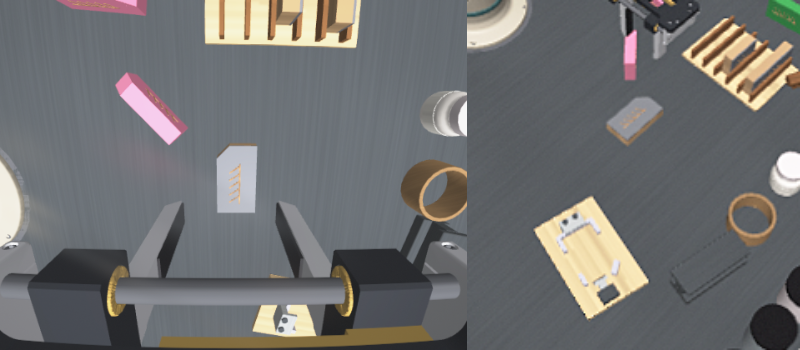

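The block now lies flat with the lino up, at (237,180) in the wrist half, clipped corner towards (-X, +Y). Milestone 1 is met. Next I'll view the jig closely at the insertion yaw.

Request:
carry_out(
  targets=[
    [[-34.2,12.6,0],[0,0,0]],
    [[-34.2,12.6,0],[0,0,0]],
    [[-34.2,12.6,0],[0,0,0]],
    [[-34.2,12.6,0],[0,0,0]],
    [[-34.2,12.6,0],[0,0,0]],
    [[-34.2,12.6,0],[0,0,0]],
    [[-34.2,12.6,0],[0,0,0]],
    [[-34.2,12.6,0],[0,0,0]],
  ],
)

```text
time: 11.58
tool_pos: [0.5417, -0.211, 0.2192]
ee_rot: [0.708, 0.707, -0.0, -0.001]
ft_force: [-0.0, 0.1, -0.5]
opening: 0.0845
gripper_force: 0.0
```

Request:
carry_out(
  targets=[
    [[0,0,0],[0,0,6.44]],
    [[0,0,0],[0,0,6.44]],
    [[0,0,0],[0,0,6.44]],
    [[0,0,0],[0,0,6.44]],
    [[0,0,0],[0,0,6.44]],
    [[0,0,0],[0,0,6.44]],
    [[0,0,0],[0,0,6.44]],
    [[0,0,0],[0,0,6.44]],
    [[0,0,0],[0,0,6.44]],
    [[0,0,0],[0,0,6.44]],
    [[0,0,0],[0,0,6.44]],
    [[0,0,0],[0,0,6.44]],
    [[0,0,0],[0,0,6.44]],
    [[0,0,0],[0,0,6.44]],
    [[0,0,0],[0,0,6.44]],
    [[0,0,0],[0,0,6.44]],
    [[0,0,0],[0,0,0]],
    [[0,0,0],[0,0,0]],
  ],
)

```text
time: 13.08
tool_pos: [0.5415, -0.2089, 0.2193]
ee_rot: [0.994, -0.112, -0.001, -0.0]
ft_force: [-0.1, 0.9, 0.8]
opening: 0.0845
gripper_force: 0.0
```

```bash
python3 - <<'E'
from h import *
shot('wrist','j1'); p,r=pose(); print(p,r.as_euler('xyz',degrees=True),np.array(arm.get_obs()['joints']).round(2))
a=cv2.imread('pics/j1.png'); c=a[60:300,130:430]; cv2.imwrite('pics/x5.png',cv2.resize(c,(750,600),interpolation=cv2.INTER_CUBIC))
E
```

```text
[ 0.54146083 -0.20874348  0.21934973] [-1.79994716e+02  9.00840377e-02 -1.29193115e+01] [-0.49  0.29  1.5  -0.    1.36  1.31]
```

View pics/x5.png

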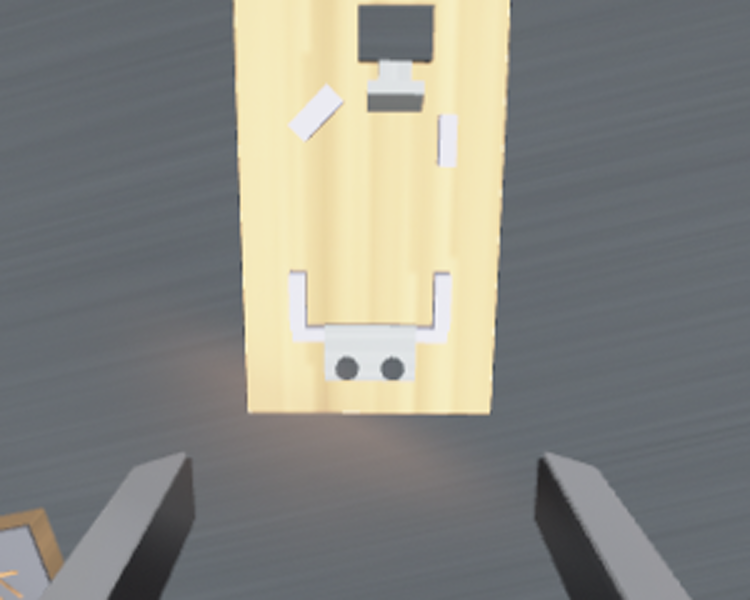

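The jig view shows the toe at (370,350), side guides' inner edges at U≈307 and 434, angled guide at (316,112), front guide at (447,140) and catch at (396,95). Next I'll fit the seat pose.

```bash
python3 - <<'E'
from h import *
from scipy.optimize import least_squares
# (U,V, jig x or None, jig y or None, world z)
F=[(307,271,-24,None,24),(307,272,None,29.7,24),(307,320,None,29.7,24),(434,273,None,-29.7,24),(433,320,None,-29.7,24),(450,273,None,-36.7,24),(290,271,None,36.7,24),(442,272,-24,None,24),
(440,116,None,-29.7,24),(439,165,None,-29.7,24),(457,140,None,-36.7,24),(448,114,46,None,24),(447,167,24,None,24),(396,62,68,None,26),
(325,353,None,20,45),(415,353,None,-20,45)]
px=[(130+.4*(f[0]+.5)-.5,60+.4*(f[1]+.5)-.5) for f in F]
P=np.array([onplane('j1',[q],f[4]/1000)[0] for q,f in zip(px,F)])[:,:2]*1000
def res(s):
    c,sn=np.cos(s[2]),np.sin(s[2]); d=P-s[:2]; x=d@[c,sn]; y=d@[-sn,c]
    return np.array([ (x[i]-f[2]) if f[2] is not None else (y[i]-f[3]) for i,f in enumerate(F)])
s=least_squares(res,[585,-217,-.23],loss='soft_l1').x
print(s[:2],np.degrees(s[2]),res(s).round(1))
q=onplane('j1',[(130+.4*u,60+.4*v) for u,v in [(248,413),(492,413)]],.012)[:,:2]*1000
c,sn=np.cos(s[2]),np.sin(s[2]); d=q-s[:2]; print('plate rear corners in jig',np.c_[d@[c,sn],d@[-sn,c]].round(1))
# compare scene corners
W=cloud('j1'); 
for u,v in [(370,230),(380,200)]: print(W[int(60+.4*v),int(130+.4*u)].round(4))
p,r=pose(); print('seat in tool', r.inv().apply(np.r_[s[:2],12]/1000-p)*1000)
w=load('w3'); d=None
E
```

```text
[ 587.73092514 -222.07761971] -13.37602569418495 [ 1.2 -1.2 -0.9  0.9  0.6  0.7 -0.5  1.3  0.4  0.2 -0.3 -0.3 -0.5 -1.5
 -0.4  0.3]
plate rear corners in jig [[-95.5  58.8]
 [-94.5 -61.1]]
[ 0.5818 -0.2209  0.0103]
[ 0.5941 -0.2283  0.0105]
seat in tool [ 48.40598905   2.67070474 207.2736378 ]
```

Request:
carry_out(
  targets=[
    [[-20.4,-31.1,0],[0,0,0]],
    [[-20.4,-31.1,0],[0,0,0]],
    [[-20.4,-31.1,0],[0,0,0]],
    [[-20.4,-31.1,0],[0,0,0]],
    [[-20.4,-31.1,0],[0,0,0]],
    [[-20.4,-31.1,0],[0,0,0]],
    [[-20.4,-31.1,0],[0,0,0]],
  ],
)

```text
time: 13.72
tool_pos: [0.4508, 0.0373, 0.2199]
ee_rot: [0.994, -0.113, -0.0, -0.0]
ft_force: [-0.2, 0.1, 0.1]
opening: 0.0845
gripper_force: 0.0
```

Request:
carry_out(
  targets=[
    [[0,0,0],[0,0,-6.39]],
    [[0,0,0],[0,0,-6.39]],
    [[0,0,0],[0,0,-6.39]],
    [[0,0,0],[0,0,-6.39]],
    [[0,0,0],[0,0,-6.39]],
    [[0,0,0],[0,0,-6.39]],
    [[0,0,0],[0,0,-6.39]],
    [[0,0,0],[0,0,-6.39]],
    [[0,0,0],[0,0,-6.39]],
    [[0,0,0],[0,0,-6.39]],
    [[0,0,0],[0,0,-6.39]],
    [[0,0,0],[0,0,-6.39]],
    [[0,0,0],[0,0,-6.39]],
    [[0,0,0],[0,0,-6.39]],
    [[0,0,0],[0,0,-6.39]],
    [[0,0,0],[0,0,-6.39]],
    [[0,0,0],[0,0,0]],
    [[0,0,0],[0,0,0]],
  ],
)

```text
time: 15.22
tool_pos: [0.4517, 0.0359, 0.2198]
ee_rot: [0.713, 0.702, -0.0, -0.0]
ft_force: [-0.0, -0.4, 0.6]
opening: 0.0847
gripper_force: 0.0
```

```bash
python3 - <<'E'
from h import *
shot('wrist','w4'); flat('w4',(.451,.033),rad=.075); p,r=pose(); print(p,r.as_euler('xyz',degrees=True))
E
```

```text
w4 [ 250  149   49   84 3891] n 3891 ((0.4500289261341095, 0.03303621709346771), (0.10003594309091568, 0.05611557140946388), 89.74029541015625) [0.0192 0.0204 0.0217]
[0.45167627 0.03595934 0.21984524] [-1.79953006e+02 -9.77740846e-03  8.91051960e+01]
```

Request:
carry_out(
  targets=[
    [[0,0,38],[0,0,0]],
    [[0,0,38],[0,0,0]],
    [[0,0,38],[0,0,0]],
    [[0,0,38],[0,0,0]],
    [[0,0,24],[0,0,0]],
    [[0,0,14],[0,0,0]],
    [[0,0,6],[0,0,0]],
    [[0,0,3],[0,0,0]],
    [[0,0,0],[0,0,0]],
    [[0,0,0],[0,0,0]],
    [[0,0,0],[0,0,0]],
  ],
)

```text
time: 16.18
tool_pos: [0.4526, 0.036, 0.0219]
ee_rot: [0.712, 0.702, 0.001, 0.001]
ft_force: [-0.2, 0.6, 1.2]
opening: 0.0848
gripper_force: 0.0
```

Request:
carry_out(
  targets=[
    [[0,0,0],[0,0,0]],
    [[0,0,0],[0,0,0]],
    [[0,0,0],[0,0,0]],
    [[0,0,0],[0,0,0]],
    [[0,0,0],[0,0,0]],
    [[0,0,0],[0,0,0]],
    [[0,0,0],[0,0,0]],
    [[0,0,0],[0,0,0]],
  ],
  claw=1,
  squeeze=20,
)

```text
time: 16.85
tool_pos: [0.4511, 0.0361, 0.021]
ee_rot: [0.712, 0.702, -0.0, -0.001]
ft_force: [-2.4, 0.2, 4.2]
opening: 0.0558
gripper_force: 20.0
```

Request:
carry_out(
  targets=[
    [[0,0,-10],[0,0,0]],
    [[0,0,-30],[0,0,0]],
    [[0,0,-38],[0,0,0]],
    [[0,0,-38],[0,0,0]],
    [[0,0,0],[0,0,0]],
  ],
)

```text
time: 17.27
tool_pos: [0.4568, 0.0358, 0.143]
ee_rot: [0.712, 0.702, 0.004, 0.005]
ft_force: [1.0, -0.3, -1.6]
opening: 0.0557
gripper_force: 20.0
```

```bash
cat >> h.py <<'E'
YAW=-13.376; Jr=R.from_euler('z',YAW,degrees=True); S=np.array([.58773,-.22208,.012])+Jr.apply([0,-.0011,0])
def tcp(bx,bz,th,by=0,B=(-.053,0,.021)):
    r=Jr*R.from_euler('y',-th,degrees=True)*R.from_euler('x',180,degrees=True)
    return S+Jr.apply(np.array([bx,by,bz])/1000)-r.apply(B),r
E
python3 - <<'E'
from h import *
p,r=pose(); print(p)
a=tcp(-33,80,15); rr=Jr*R.from_euler('x',180,degrees=True); print(a[0])
print('move'); plan(a[0],r); print('turn');plan(a[0],rr,a[0],r);print('tilt');plan(a[0],a[1],a[0],rr)
E
```

```text
[0.4567648  0.03578791 0.1429637 ]
[ 0.59988828 -0.2261018   0.12600185]
move
8 [[[-32.5,18.3,2.4],[0.0,0.0,0.0]],[[-32.5,18.3,2.4],[0.0,0.0,0.0]],[[-32.5,18.3,2.4],[0.0,0.0,0.0]],[[-32.5,18.3,2.4],[0.0,0.0,0.0]],[[-32.5,18.3,2.4],[0.0,0.0,0.0]],[[-32.5,18.3,2.4],[0.0,0.0,0.0]],[[-32.5,18.3,2.4],[0.0,0.0,0.0]],[[-32.5,18.3,2.4],[0.0,0.0,0.0]]]
turn
16 [[[0.0,0.0,0.0],[0.04,-0.04,6.41]],[[0.0,0.0,0.0],[0.04,-0.04,6.41]],[[0.0,0.0,0.0],[0.04,-0.04,6.41]],[[0.0,0.0,0.0],[0.04,-0.04,6.41]],[[0.0,0.0,0.0],[0.04,-0.04,6.41]],[[0.0,0.0,0.0],[0.04,-0.04,6.41]],[[0.0,0.0,0.0],[0.04,-0.04,6.41]],[[0.0,0.0,0.0],[0.04,-0.04,6.41]],[[0.0,0.0,0.0],[0.04,-0.04,6.41]],[[0.0,0.0,0.0],[0.04,-0.04,6.41]],[[0.0,0.0,0.0],[0.04,-0.04,6.41]],[[0.0,0.0,0.0],[0.04,-0.04,6.41]],[[0.0,0.0,0.0],[0.04,-0.04,6.41]],[[0.0,0.0,0.0],[0.04,-0.04,6.41]],[[0.0,0.0,0.0],[0.04,-0.04,6.41]],[[0.0,0.0,0.0],[0.04,-0.04,6.41]]]
tilt
3 [[[0.0,0.0,0.0],[0.0,5.0,0.0]],[[0.0,0.0,0.0],[0.0,5.0,0.0]],[[0.0,0.0,0.0],[0.0,5.0,0.0]]]
```

Request:
carry_out(
  targets=[
    [[-32.5,18.3,2.4],[0,0,0]],
    [[-32.5,18.3,2.4],[0,0,0]],
    [[-32.5,18.3,2.4],[0,0,0]],
    [[-32.5,18.3,2.4],[0,0,0]],
    [[-32.5,18.3,2.4],[0,0,0]],
    [[-32.5,18.3,2.4],[0,0,0]],
    [[-32.5,18.3,2.4],[0,0,0]],
    [[-32.5,18.3,2.4],[0,0,0]],
  ],
)

```text
time: 17.93
tool_pos: [0.5946, -0.2275, 0.1157]
ee_rot: [0.712, 0.702, -0.0, -0.001]
ft_force: [0.6, 0.6, -2.2]
opening: 0.0562
gripper_force: 20.0
```

Request:
carry_out(
  targets=[
    [[0,0,0],[0,0,6.41]],
    [[0,0,0],[0,0,6.41]],
    [[0,0,0],[0,0,6.41]],
    [[0,0,0],[0,0,6.41]],
    [[0,0,0],[0,0,6.41]],
    [[0,0,0],[0,0,6.41]],
    [[0,0,0],[0,0,6.41]],
    [[0,0,0],[0,0,6.41]],
    [[0,0,0],[0,0,6.41]],
    [[0,0,0],[0,0,6.41]],
    [[0,0,0],[0,0,6.41]],
    [[0,0,0],[0,0,6.41]],
    [[0,0,0],[0,0,6.41]],
    [[0,0,0],[0,0,6.41]],
    [[0,0,0],[0,0,6.41]],
    [[0,0,0],[0,0,6.41]],
    [[0,0,0],[0,5,0]],
    [[0,0,0],[0,5,0]],
    [[0,0,0],[0,5,0]],
    [[0,0,0],[0,0,0]],
  ],
)

```text
time: 19.6
tool_pos: [0.5882, -0.223, 0.114]
ee_rot: [0.985, -0.116, 0.126, 0.013]
ft_force: [-1.7, 1.4, -3.3]
opening: 0.056
gripper_force: 20.0
```

Request:
carry_out(
  targets=[
    [[0,0,0],[0,0,0]],
    [[0,0,0],[0,0,0]],
    [[0,0,0],[0,0,0]],
    [[0,0,0],[0,0,0]],
  ],
)

```text
time: 19.93
tool_pos: [0.5961, -0.2266, 0.1178]
ee_rot: [0.985, -0.115, 0.13, 0.015]
ft_force: [-0.6, -0.7, -1.0]
opening: 0.0558
gripper_force: 20.0
```

```bash
python3 - <<'E'
from h import *
p,r=pose(); a=tcp(-33,80,15); print((p-a[0])*1000,(a[1].inv()*r).as_rotvec(degrees=True))
b=tcp(-33,20,15); plan(*b)
shot('wrist','h1')
W=cloud('h1'); tp=r.inv().apply((W-p).reshape(-1,3)).reshape(W.shape)*1000
# lino surface in tool frame: tool z ~ -1
m=(abs(tp[...,2]+1)<6)&(abs(tp[...,0])<80)&(abs(tp[...,1])<27)
q=tp[m]; print(len(q),np.percentile(q[:,0],[0,1,99,100]),np.median(q[:,2]),np.polyfit(q[:,0],q[:,2],1))
E
```

```text
[-3.79768062 -0.54448922 -8.19252371] [-0.01204108 -0.00037483 -0.05123136]
2 [[[-5.0,-0.7,25.5],[0.01,0.0,0.03]],[[-5.0,-0.7,25.5],[0.01,0.0,0.03]]]
13646 [-44.73462159 -42.80952114  45.6269842   46.11574197] 0.6134326262426935 [0.0030915  0.61753443]
```

Request:
carry_out(
  targets=[
    [[-5,-0.7,20],[0,0,0.03]],
    [[-5,-0.7,20],[0,0,0.02]],
    [[0,0,11],[0,0,0]],
    [[0,0,0],[0,0,0]],
    [[0,0,0],[0,0,0]],
    [[0,0,0],[0,0,0]],
    [[0,0,0],[0,0,0]],
  ],
)

```text
time: 20.57
tool_pos: [0.5991, -0.2259, 0.067]
ee_rot: [0.985, -0.116, 0.13, 0.016]
ft_force: [0.7, -0.1, -2.1]
opening: 0.0556
gripper_force: 20.0
```

```bash
python3 - <<'E'
from h import *
p,r=pose(); a=tcp(-33,20,15); print((p-a[0])*1000,(a[1].inv()*r).as_rotvec(degrees=True))
b=tcp(-34,3,15); plan(*b,n=4); c=tcp(-46,2,15); print('slide');plan(*c,*b,n=6)
shot('side','s5');shot('scene','c5')
f=lambda n:cv2.imread(f'pics/{n}.png')
k=cv2.INTER_CUBIC
cv2.imwrite('pics/x6.png',np.hstack([cv2.resize(f('s5')[140:210,255:325],(400,400),interpolation=k),cv2.resize(f('c5')[225:315,210:300],(400,400),interpolation=k)]))
E
```

```text
[-0.75187113  0.19284802  0.95205093] [-0.0287716   0.0892647   0.01735086]
4 [[[-1.2,0.0,4.3],[0.01,-0.02,-0.0]],[[-1.2,0.0,4.3],[0.01,-0.02,-0.0]],[[-1.2,0.0,4.3],[0.01,-0.02,-0.0]],[[-1.2,0.0,4.3],[0.01,-0.02,-0.0]]]
slide
6 [[[-2.0,-0.0,-0.4],[0.0,0.0,0.0]],[[-2.0,-0.0,-0.4],[0.0,0.0,0.0]],[[-2.0,-0.0,-0.4],[0.0,0.0,0.0]],[[-2.0,-0.0,-0.4],[0.0,0.0,0.0]],[[-2.0,-0.0,-0.4],[0.0,0.0,0.0]],[[-2.0,-0.0,-0.4],[0.0,0.0,0.0]]]
```

View pics/x6.png

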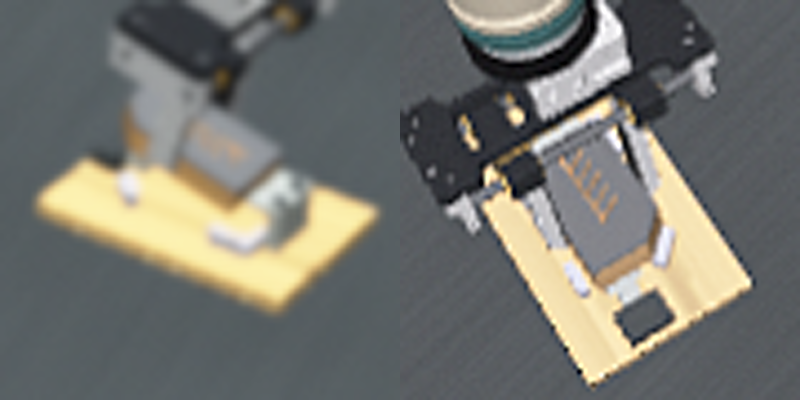

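The block is held tilted over the pocket, with the clip on the angled guide's side at (655,240) and the toe end next to the toe. I'll descend now.

Request:
carry_out(
  targets=[
    [[-1.2,0,4.5],[0,0,0]],
    [[-1.2,0,4.5],[0,0,0]],
    [[-1.2,0,4.5],[0,0,0]],
    [[-1.2,0,4.3],[0,0,0]],
    [[0,0,0],[0,0,0]],
    [[0,0,0],[0,0,0]],
    [[0,0,0],[0,0,0]],
  ],
)

```text
time: 21.25
tool_pos: [0.598, -0.2253, 0.047]
ee_rot: [0.985, -0.116, 0.129, 0.015]
ft_force: [0.7, -0.0, -2.0]
opening: 0.0556
gripper_force: 20.0
```

```bash
python3 - <<'E'
from h import *
p,r=pose(); a=tcp(-34,3,15); print(Jr.inv().apply(p-a[0])*1000,(a[1].inv()*r).as_rotvec(degrees=True),arm.get_obs()['ft_force'])
E
```

```text
[-1.07501058  0.37176321 -2.02529365] [ 0.01568143 -0.07277787  0.0289811 ] [ 0.73989294 -0.02747857 -1.96310958]
```

Request:
carry_out(
  targets=[
    [[-2.1,0,-0.7],[0,0,0]],
    [[-2.1,0,-0.7],[0,0,0]],
    [[-2.1,0,-0.7],[0,0,0]],
    [[-2.1,0,-0.7],[0,0,0]],
    [[-2.1,0,-0.7],[0,0,0]],
    [[0,0,0],[0,0,0]],
    [[0,0,0],[0,0,0]],
    [[0,0,0],[0,0,0]],
  ],
)

```text
time: 21.92
tool_pos: [0.5874, -0.2229, 0.048]
ee_rot: [0.985, -0.116, 0.129, 0.015]
ft_force: [0.5, -0.4, -1.6]
opening: 0.0561
gripper_force: 20.0
```

```bash
python3 - <<'E'
from h import *
p,r=pose(); a=tcp(-46,1.5,15); print(Jr.inv().apply(p-a[0])*1000,(a[1].inv()*r).as_rotvec(degrees=True),arm.get_obs()['ft_force'])
b=tcp(-48,1,9.5); plan(*b,n=4)
E
```

```text
[0.10452627 0.27515967 0.50349293] [ 0.00182864 -0.02713623  0.02679389] [ 0.52507843 -0.37838667 -1.5819025 ]
4 [[[-0.1,0.1,1.4],[-0.0,-1.37,-0.01]],[[-0.1,0.1,1.4],[-0.0,-1.37,-0.01]],[[-0.1,0.1,1.4],[-0.0,-1.37,-0.01]],[[-0.0,0.1,1.4],[-0.0,-1.37,-0.01]]]
```

No contact forces, so the block is under the toe. Next I'll lower the free end towards the catch.

Request:
carry_out(
  targets=[
    [[-0.1,0,1.4],[0,-1.37,0]],
    [[-0.1,0,1.4],[0,-1.37,0]],
    [[-0.1,0,1.4],[0,-1.37,0]],
    [[0,0,1.4],[0,-1.37,0]],
    [[0,0,0],[0,0,0]],
    [[0,0,0],[0,0,0]],
    [[0,0,0],[0,0,0]],
  ],
)

```text
time: 22.5
tool_pos: [0.5885, -0.2231, 0.0424]
ee_rot: [0.99, -0.116, 0.083, 0.01]
ft_force: [0.6, -0.7, -1.7]
opening: 0.056
gripper_force: 20.0
```

Request:
carry_out(
  targets=[
    [[0,0,0],[0,0,0]],
    [[0,0,0],[0,0,0]],
    [[0,0,0],[0,0,0]],
    [[0,0,0],[0,0,0]],
    [[0,0,0],[0,0,0]],
  ],
  claw=0.2,
)

```text
time: 22.92
tool_pos: [0.5882, -0.223, 0.0425]
ee_rot: [0.99, -0.116, 0.082, 0.01]
ft_force: [-1.1, -0.0, 0.4]
opening: 0.075
gripper_force: 0.0
```

```bash
python3 - <<'E'
from h import *
p,r=pose(); print(p,arm.get_obs()['opening'],arm.get_obs()['ft_force'])
u=Jr*R.from_euler('x',180,degrees=True)
t=S+Jr.apply([.0,0,0])+[0,0,.16]
plan(p+[0,0,.06],r); print('then');plan(t,u,p+[0,0,.06],r)
shot('wrist','h2')
W=cloud('h2'); q=Jr.inv().apply((W-S).reshape(-1,3)).reshape(W.shape)*1000
m=(abs(q[...,1]+2)<5)&(q[...,0]>15)&(q[...,0]<49)&(q[...,2]>15)&(q[...,2]<55)
print('top slope',np.polyfit(q[m][:,0],q[m][:,2],1))
E
```

```text
[ 0.5881698  -0.22302264  0.04252793] 0.07498163007819422 [-1.08588489 -0.00519778  0.41492915]
2 [[[4.9,-0.0,-29.6],[0.0,0.0,0.0]],[[4.9,-0.0,-29.6],[0.0,0.0,0.0]]]
then
2 [[[5.4,0.1,-34.3],[-0.0,-4.74,-0.01]],[[2.6,0.1,-34.6],[-0.0,-4.74,-0.01]]]
top slope [ 0.06158568 29.18931112]
```

Request:
carry_out(
  targets=[
    [[2,0,-12],[0,0,0]],
    [[5,0,-30],[0,0,0]],
    [[5,0,-34],[0,-4.74,0]],
    [[-15,0,-36],[0,-4.74,0]],
    [[-30,0,-20],[0,0,0]],
    [[0,0,0],[0,0,0]],
    [[0,0,0],[0,0,0]],
    [[0,0,0],[0,0,0]],
  ],
)

```text
time: 23.63
tool_pos: [0.5407, -0.2116, 0.1716]
ee_rot: [0.993, -0.117, 0.002, -0.0]
ft_force: [-0.8, -0.5, -0.8]
opening: 0.0754
gripper_force: 0.0
```

```bash
cat >> h.py <<'E'
def seatcheck(t):
    W=cloud(t); q=Jr.inv().apply((W-S).reshape(-1,3)).reshape(W.shape)*1000
    m=(abs(q[...,1])<35)&(q[...,0]>-42)&(q[...,0]<60)&(q[...,2]>15)&(q[...,2]<50)
    n,l,s,c=cv2.connectedComponentsWithStats(m.astype(np.uint8)); k=1+np.argmax(s[1:,4]); v=q[l==k]
    pl=np.linalg.lstsq(np.c_[v[:,:2],np.ones(len(v))],v[:,2],rcond=None)[0]
    print('plane slope deg x,y',np.degrees(pl[:2]).round(2),'h0',pl[2].round(2),'x',np.percentile(v[:,0],[.5,99.5]).round(1),'y',np.percentile(v[:,1],[.5,99.5]).round(1))
    e=lambda s: [round(float(np.percentile(v[(v[:,0]>a)&(v[:,0]<a+10)][:,1],s)),1) for a in (-35,-20,0,15)]
    print('y edges along x',e(1),e(99))
E
python3 - <<'E'
from h import *
p,r=pose(); print(p,r.as_euler('xyz',degrees=True)); shot('wrist','h3'); seatcheck('h3')
a=cv2.imread('pics/h3.png'); cv2.imwrite('pics/x7.png',cv2.resize(a[40:340,100:480],(760,600)))
print('tool now in jig',Jr.inv().apply(p-S)*1000)
E
```

```text
[ 0.5406974  -0.21155183  0.17155028] [-179.96370573   -0.20565304  -13.39697483]
plane slope deg x,y [ 7.42 -0.05] h0 27.12 x [-41.8  48.9] y [-27.2  28.4]
y edges along x [-26.7, -26.7, -26.9, -27.2] [28.1, 28.4, 28.0, 28.1]
tool now in jig [-48.19233468   0.46203393 159.55028313]
```

View pics/x7.png

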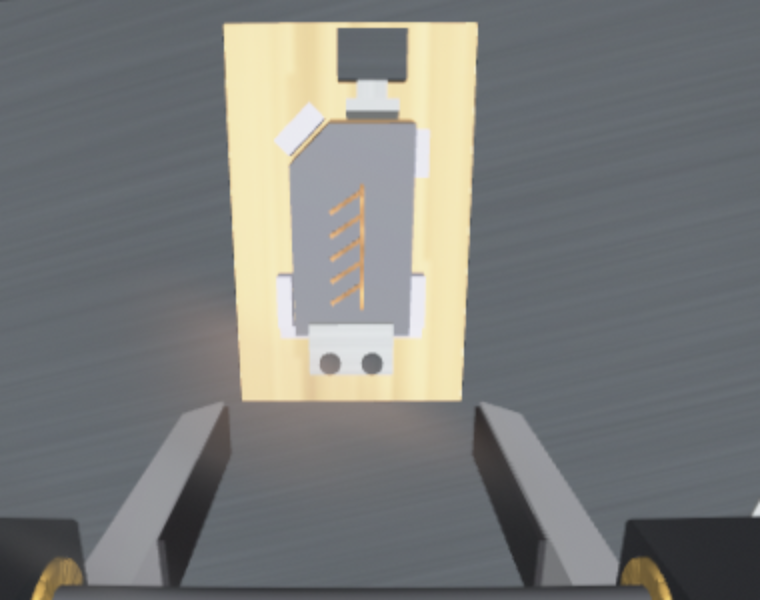

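The block rests tilted 7.4° on the catch, tucked under the toe, between the guides, with the clip at the angled guide (300,140). I'll press the free end with closed fingers.

Request:
carry_out(
  targets=[
    [[28,3,0],[0,0,0]],
    [[28,3,0],[0,0,0]],
    [[28,2.5,0],[0,0,0]],
    [[0,0,30],[0,0,0]],
    [[0,0,30],[0,0,0]],
    [[0,0,22],[0,0,0]],
    [[0,0,10],[0,0,0]],
    [[0,0,3],[0,0,0]],
    [[0,0,0],[0,0,0]],
    [[0,0,0],[0,0,0]],
    [[0,0,0],[0,0,0]],
  ],
  claw=1,
)

```text
time: 24.6
tool_pos: [0.6221, -0.24, 0.079]
ee_rot: [0.993, -0.117, 0.003, 0.001]
ft_force: [0.1, -0.1, 0.6]
opening: 0.0057
gripper_force: 0.0
```

Request:
carry_out(
  targets=[
    [[0,0,3],[0,0,0]],
    [[0,0,3],[0,0,0]],
    [[0,0,3],[0,0,0]],
    [[0,0,2],[0,0,0]],
    [[0,0,2],[0,0,0]],
    [[0,0,0],[0,0,0]],
    [[0,0,0],[0,0,0]],
  ],
)

```text
time: 25.18
tool_pos: [0.621, -0.2395, 0.0643]
ee_rot: [0.993, -0.117, 0.002, -0.0]
ft_force: [-0.1, -0.2, -0.2]
opening: 0.0005
gripper_force: 0.0
```

Request:
carry_out(
  targets=[
    [[0,0,2],[0,0,0]],
    [[0,0,2],[0,0,0]],
    [[0,0,2],[0,0,0]],
    [[0,0,0],[0,0,0]],
    [[0,0,0],[0,0,0]],
  ],
)

```text
time: 25.6
tool_pos: [0.622, -0.2399, 0.0592]
ee_rot: [0.993, -0.117, 0.003, 0.0]
ft_force: [-0.0, -0.7, 4.3]
opening: 0.0005
gripper_force: 2.1
```

Request:
carry_out(
  targets=[
    [[0,0,1.5],[0,0,0]],
    [[0,0,1.5],[0,0,0]],
    [[0,0,0],[0,0,0]],
    [[0,0,0],[0,0,0]],
  ],
)

```text
time: 25.93
tool_pos: [0.6217, -0.2398, 0.0554]
ee_rot: [0.993, -0.117, 0.002, 0.0]
ft_force: [1.7, -1.1, 1.9]
opening: 0.0008
gripper_force: 1.1
```

Request:
carry_out(
  targets=[
    [[0,0,1.5],[0,0,0]],
    [[0,0,1.5],[0,0,0]],
    [[0,0,0],[0,0,0]],
    [[0,0,0],[0,0,0]],
  ],
)

```text
time: 26.27
tool_pos: [0.6209, -0.2395, 0.0521]
ee_rot: [0.993, -0.117, 0.002, -0.0]
ft_force: [0.8, -0.2, 1.2]
opening: 0.0003
gripper_force: 0.9
```

Request:
carry_out(
  targets=[
    [[0,0,1],[0,0,0]],
    [[0,0,1],[0,0,0]],
    [[0,0,0],[0,0,0]],
    [[0,0,0],[0,0,0]],
  ],
)

```text
time: 26.6
tool_pos: [0.621, -0.2394, 0.0513]
ee_rot: [0.993, -0.117, 0.002, 0.0]
ft_force: [0.7, -0.5, 7.1]
opening: 0.0007
gripper_force: 3.4
```

Request:
carry_out(
  targets=[
    [[0,0,1],[0,0,0]],
    [[0,0,1],[0,0,0]],
    [[0,0,0],[0,0,0]],
    [[0,0,0],[0,0,0]],
  ],
)

```text
time: 26.93
tool_pos: [0.6211, -0.2395, 0.0512]
ee_rot: [0.993, -0.116, 0.002, 0.0]
ft_force: [-1.7, 2.1, 16.0]
opening: 0.0002
gripper_force: 7.7
```

Request:
carry_out(
  targets=[
    [[0,0,-10],[0,0,0]],
    [[0,0,-30],[0,0,0]],
    [[-20,0,-36],[0,0,0]],
    [[-30,0,-25],[0,0,0]],
    [[-34,0,-19],[0,0,0]],
    [[0,0,0],[0,0,0]],
    [[0,0,0],[0,0,0]],
    [[0,0,0],[0,0,0]],
  ],
)

```text
time: 27.6
tool_pos: [0.5387, -0.2199, 0.1676]
ee_rot: [0.993, -0.117, 0.001, -0.0]
ft_force: [0.0, -0.0, -0.1]
opening: 0.0004
gripper_force: 0.0
```

```bash
python3 - <<'E'
from h import *
p,r=pose(); print(p); shot('wrist','h4'); seatcheck('h4')
a=cv2.imread('pics/h4.png'); cv2.imwrite('pics/x8.png',cv2.resize(a[40:340,100:480],(760,600)))
E
```

```text
[ 0.53870365 -0.21986686  0.16756605]
plane slope deg x,y [0.11 0.  ] h0 20.43 x [-41.4  49.4] y [-27.2  28.3]
y edges along x [-27.2, -27.0, -26.6, -27.2] [28.0, 28.3, 27.9, 28.3]
```

View pics/x8.png

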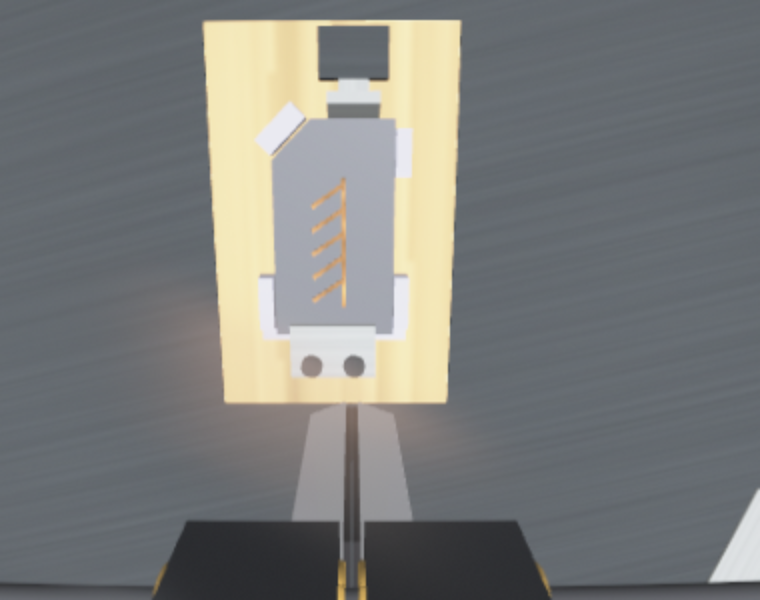

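The block is flat (0.1°), at home height (20.4 mm plus the 1.6 mm depth bias = 22 mm) and square between the guides. The robot is clear of everything, so I'm handing in.

```bash
python3 -c "
from station import arm
print(arm.job_done())"
```

```text
the job is handed in; nothing more can be done
None
```

The clipped block was laid lino up on the bench, regrasped by its long sides, and pressed home in the jig. My last camera check showed it flat to 0.1°, square between the guides and released; I handed the job in at about 28 s, and no verdict came back.

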